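# Knock a pressed slug out of its die and close the tote with a stacked one

## Task

Press the die's knock-out lever fully down so that the steel slug rises out of its pocket, take the slug out and set it down standing (do not drop it) in the tote that already holds one slug. Then pick up the empty tote, turn it end for end relative to the full one (card holders at opposite ends) and lower it on so that its ribs seat in the rim and it stacks above the slugs instead of nesting. Leave both slugs standing, the lower tote flat on the worktop, and the vials, beakers, dropper bottles and tape roll where they stand.

Things in the scene. Friction and masses are not known exactly. Their poses are not given: they have to be found in the camera images.
- die: knock-out die block fixed to the worktop: aluminium block 76 (x) x 72 (y) mm, top at z 50 mm, on a dark steel base plate 106 x 86 x 8 mm; origin on the worktop under the centre of its round 32 mm pocket; the lever sticks out of its front, towards -x
- slug: steel slug, plain cylinder 30 mm diameter x 24 mm high with a shallow dimple on top, 0.1 to 0.17 kg; origin at the centre of its underside. It starts seated in the die's pocket on the ejector, underside 25 mm above the die's origin, its top 1 mm below the block's top
- lever (a joint): knock-out lever, a hinge: 0 = up (start), 0.32 rad = fully down on its stop. It stays where it is left (friction; some 3 to 6 N down on its pad moves it). Fully down it has raised the ejector and the slug 14 mm, so that 13 mm of the slug stands out of the block
- lever_pad (a point): centre of the top of the round black 24 mm finger pad at the lever's outer end; at the start 125 mm from the pocket's axis along the die's -x and about 55 mm above the worktop; it moves with the lever, ending about 25 mm lower and 8 mm farther out
- tote_lower: the tote that holds one slug and takes the second; grey plastic, loose, 0.15 kg, open on top, 64 (x) x 160 (y) x 50 mm high; origin under its middle. Upper band z 22 to 50 mm (inside 58 x 154, walls 3 mm), below it a narrower body (outside 52 x 148, inside 47 x 143); inner floor at z 4 mm. A card holder marks the +y end
- tote_lower_seat (a point): point in the middle of tote_lower, 40 mm above its origin: tote_upper's origin comes here when stacked, with about 3 mm play each way. Each long rim has 16 mm wide, 4 mm deep seats at y = +60 and -30 mm (for a turned tote's ribs) and deep slots at y = -60 and +30 mm (into which an unturned tote sinks and nests)
- tote_upper: the empty tote, standing beside the other (either one may be nearer the die): same shape, mass, origin and axes as tote_lower. Outside its lower body each long side has two 10 mm wide ribs at y = -60 and +30 mm, undersides at z 6 mm, which carry it when it is stacked turned 180 deg about z. Grip it across the long sides at mid length (64 mm, band z 22 to 50 mm)
- tote_upper_card (a point): centre of the paper card in its holder at the +y end of tote_upper, 80 mm from its middle, 38 mm up; tote_lower has the same card at its own +y end
- slug_done: the slug that stands already in tote_lower, near its -y end (about 45 mm from the middle); same shape as slug
- vial_1: bystander, to be left alone: 22 mm wide, 49 mm tall black-capped glass vial; origin at the centre of its underside
- vial_2: bystander, to be left alone: 22 mm wide, 49 mm tall black-capped glass vial; origin at the centre of its underside
- beaker_250: bystander, to be left alone: 72 mm wide, 92 mm tall empty plastic beaker; origin at the centre of its underside
- dropper_3: bystander, to be left alone: 46 mm wide, 106 mm tall amber dropper bottle; origin at the centre of its underside
- tape_roll: bystander, to be left alone: roll of blue tape lying flat, 104 x 115 x 24 mm; origin at the centre of its underside
- bench_capper: obstacle: red lever capper fixed at the back right, origin on the worktop; its handle juts out over the worktop towards the robot and up: it spans x 0.56 to 0.84, y -0.24 to -0.19, z 0.31 to 0.48, near end highest. Keep wrist and arm clear of it, for example by drawing in towards the base when crossing from right to left

How it is judged:
On the way, in this order (a step that is already met when the one before it is completed fails the run):
1. the lever is pressed fully down and the slug stands up out of the pocket (value of joint lever above 0.28 rad and z of slug in the frame of die between 0.0355 and 0.044 m and horizontal distance between slug and die below 0.004 m), for 0.2 s.
2. the slug is lifted clear of the die in the gripper (z of slug in the frame of die above 0.055 m and contact force between the fingers and slug above 0.5 N), for 0.1 s.
3. the slug is lowered, still held, to within 10 mm of the floor of the tote with the other slug (x of slug in the frame of tote_lower between -0.011 and 0.011 m and y of slug in the frame of tote_lower between -0.06 and 0.06 m and z of slug in the frame of tote_lower below 0.014 m and contact force between the fingers and slug above 0.5 N), for 0.05 s.
4. the slug stands released on that tote's floor (x of slug in the frame of tote_lower between -0.011 and 0.011 m and y of slug in the frame of tote_lower between -0.06 and 0.06 m and z of slug in the frame of tote_lower between 0.001 and 0.0075 m and angle between the z axis of slug and the z axis of tote_lower, either way round below 0.12 rad and contact force between the fingers and slug below 0.1 N and linear speed of slug below 0.03 m/s), for 0.1 s.
5. the empty tote is held over the full one, turned end for end, and lowered to within 15 mm of its seat (contact force between the fingers and tote_upper above 0.5 N and z of tote_upper in the frame of tote_lower below 0.055 m and horizontal distance between tote_upper and tote_lower below 0.02 m and y of tote_upper_card in the frame of tote_lower below -0.05 m), for 0.05 s.
At the end, for the whole second after the job is handed in: both slugs upright (0.12 rad) on tote_lower's floor, which is flat on the worktop; tote_upper turned end for end and seated in its rim: origin 37 to 42.8 mm above the lower one's, within 6 mm of centred each way, aligned within 0.09 rad, level within 0.05 rad; all at rest (x of slug in the frame of tote_lower between -0.011 and 0.011 m and y of slug in the frame of tote_lower between -0.06 and 0.06 m and z of slug in the frame of tote_lower between 0.001 and 0.0075 m and angle between the z axis of each of slug, slug_done and the z axis of tote_lower, either way round below 0.12 rad and x of slug_done in the frame of tote_lower between -0.011 and 0.011 m and y of slug_done in the frame of tote_lower between -0.06 and 0.06 m and z of slug_done in the frame of tote_lower between 0.001 and 0.0075 m and x of tote_upper in the frame of tote_lower between -0.006 and 0.006 m and y of tote_upper in the frame of tote_lower between -0.006 and 0.006 m and z of tote_upper in the frame of tote_lower between 0.037 and 0.0428 m and angle between the x axis of tote_upper and the x axis of tote_lower, either way round below 0.09 rad and angle between the z axis of tote_upper and the z axis of tote_lower, either way round below 0.05 rad and y of tote_upper_card in the frame of tote_lower below -0.06 m and height (world z) of tote_lower below 0.004 m and angle between tote_lower's own z axis and vertical below 0.04 rad and linear speed of each of slug, slug_done, tote_lower, tote_upper below 0.02 m/s); the robot touches nothing.
It fails at once if the vial_1 is moved more than 30 mm (distance of vial_1 from where it was at the start of the episode above 0.03 m).
It fails at once if the vial_2 is moved more than 30 mm (distance of vial_2 from where it was at the start of the episode above 0.03 m).
It fails at once if the beaker_250 is moved more than 30 mm (distance of beaker_250 from where it was at the start of the episode above 0.03 m).
It fails at once if the dropper_3 is moved more than 30 mm (distance of dropper_3 from where it was at the start of the episode above 0.03 m).
It fails at once if the tape_roll is moved more than 30 mm (distance of tape_roll from where it was at the start of the episode above 0.03 m).
It also fails if it takes over 72 s, if anything falls off the work surface, if the arm or the gripper's body presses on something with over 40 N, if the wrist force passes 120 N, or if a joint passes its speed limit or range.

## Robot

A 7-joint arm with a two-finger parallel gripper is mounted at the origin on a cart in front of the work surface, level with it; the furniture and walls round the work are solid. World frame = base frame: x ahead of the robot, y to its left, z up, the work surface at z = 0. Lengths are in m, angles in rad, forces in N, time in s.
With the tool pointing down it reaches from about 0.425 to 0.875 m from the base axis. Payload 4.7 kg.
Tool frame: the origin (TCP) lies midway between the tips of the shut fingers; the grasp point (between the pads) lies 19 mm behind it; z points along the fingers, y is the line along which they close (so a half turn about z gives the same grasp; the last joint's range is limited). The gripper opens to 87 mm and grips with 3 to 60 N. Pads are 19 mm wide; open, the fingers measure 117 mm over their backs; the gripper's body (75 mm by 190 mm) begins 51 mm behind the grasp point.
Start: joints at [1.268, 0.321, -0.07, 1.45, 0.023, 1.371, -0.057], TCP at [0.202, -0.618, 0.223] pointing down, gripper open.
Joint ranges: [-2.86, 2.86], [-0.3, 2.09], [-1.38, 1.24], [0.06, 2.45], [-1.56, 4.7], [0.09, 2.05], [-2.69, 2.69]. Speed limits (rad/s): [2.57, 2.57, 3.14, 3.14, 3.14, 3.14, 3.14].

## Interface

Orientations are given as a rotation vector (axis times angle).
In Python, from bench import ctrl gives the robot as it stands. The module is installed in compiled form; this text tells all that it offers.
- The arm moves only by the shell command python3 -m handwheel 'ROWS' [FORCE]. ROWS is JSON, a list of rows, each a list of 7 numbers: the finger opening in m, from 0 to 0.087, then the shift along the tool's x, y, z in m, then the turn, a rotation vector about the tool's x, y, z in degrees. A call has 1 to 12 rows; each row shifts and turns the commanded pose from where the row before left it, along the tool's axes as they then stand; what a row does not reach is not made up. A row lasts 1/8 s, in which the tool goes at most 62.5 mm and 10.7 degrees, less where a joint would pass 70% of its speed; a pose out of reach is approached as far as the arm can. A call is refused whole if a number of a shift passes 0.0625 or a number of a turn 10.7, either way. A call with a gripper value outside its range is refused whole. The fingers move at their own pace and stop on an object; FORCE is the grip in N (left out, the last holds). Time passes only in rows, so rows that do not move let the fingers close. It gives the time, the measured TCP pose, the force, the opening and the grip force at its end, in the units of the state.
- ctrl.get_state(): the state, without advancing time (a new reading comes with each control period).
- ctrl.get_image(name): name is "scene" or "side" or "wrist"; returns (picture, depth): 420x560x3 uint8, blue, green, red; 420x560 float32, m along the optical axis (not along the pixel's ray), 0 where there is no reading.
- ctrl.camera_info(name): a dict with "intrinsics" (3x3 intrinsics, pixels), "R" (3x3) and "t" (3): a world point X has camera coordinates R X + t. Camera axes: x right, y down, z forward; pixel columns grow to the right and rows downward; lengths in m; the calibration is good to about 2 mm. A picture is of the moment at which its call begins: read the wrist's pose just before it. camera_info takes no time and is no camera call; for the wrist camera it gives the pose at the moment of the call.
- ctrl.close_job(): hands the job in; it is judged then, once.
The state is a dict: "time": time; "joint_positions": joint angles; "qd": joint speeds; "joint_torque": joint torques, N m; "position": TCP position; "tool_rot": TCP orientation; "ft_force": force on the tool from outside, world axes, zero at the start; "torque": the same for the moment, N m; "grip_width": opening from 0.0 (shut) to 1.0 (fully open); "grip_force": force on a finger pad.
Only numpy, scipy, OpenCV 4.12 (cv2) and the standard library are available. Lean on these libraries where they do the work, as an engineer would, in place of code of your own. Each camera call takes 0.05 s, during which the arm holds its last target. There are 200 camera calls.

## Working session

There is one attempt and no reset: what is moved stays moved. The work goes in short steps, Python scripts to look and compute and a shell command to move; the robot and the scene stay as the last step left them, time stands still between calls to the robot, and variables do not carry over. Pictures are saved under pics/ and viewed, at most 11 in all, crops included, and the job is handed in when it is done.

```bash
mkdir -p pics
cat > h.py <<'E'
import numpy as np, cv2
from bench import ctrl
from scipy.spatial.transform import Rotation as Rn
def cloud(name):
    ci=ctrl.camera_info(name); im,d=ctrl.get_image(name)
    K=np.array(ci["intrinsics"]);R=np.array(ci["R"]);t=np.array(ci["t"])
    v,u=np.mgrid[:420,:560]
    C=np.stack([(u-K[0,2])/K[0,0]*d,(v-K[1,2])/K[1,1]*d,d],-1)
    return im,d,(C-t)@R
def st():
    s=ctrl.get_state(); print("t",round(s["time"],2),"p",np.round(s["position"],4),"\nR",np.round(Rn.from_rotvec(s["tool_rot"]).as_matrix(),3).tolist(),"q",np.round(s["joint_positions"],2),"F",np.round(s["ft_force"],1),s["grip_width"],s["grip_force"])
    return s
E
python3 - <<'E'
from h import *
st()
a,d,P=cloud("scene"); b,d2,P2=cloud("side")
cv2.imwrite("pics/a.png",a);cv2.imwrite("pics/b.png",b)
np.savez("c.npz",a=a,P=P,b=b,P2=P2,d=d,d2=d2)
for n in("scene","side"):
    c=ctrl.camera_info(n);R=np.array(c["R"]);print(n,-R.T@np.array(c["t"]),R[2])
E
```

```text
t 0.0 p [ 0.2023 -0.6171  0.2215] 
R [[0.95, 0.312, -0.001], [0.312, -0.95, 0.002], [-0.0, -0.002, -1.0]] q [ 1.27  0.32 -0.07  1.45  0.02  1.37 -0.06] F [-0.2  0.6  0.1] 1.0028704837339102 0.0
scene [-0.15034604  0.81000387  0.51963675] [ 0.6232453  -0.6647388  -0.41193158]
side [-0.23775823 -1.16746032  0.75044736] [ 0.47885007  0.76907333 -0.42335425]
```

View pics/a.png

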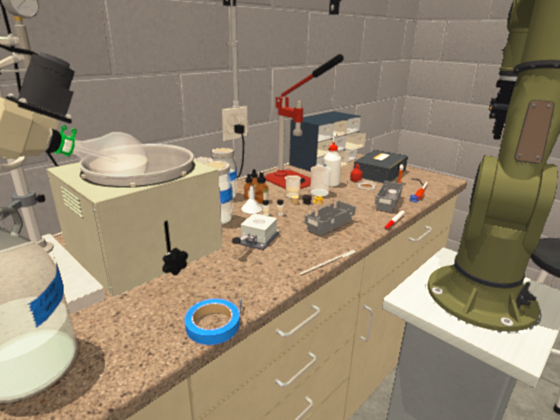

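View pics/b.png

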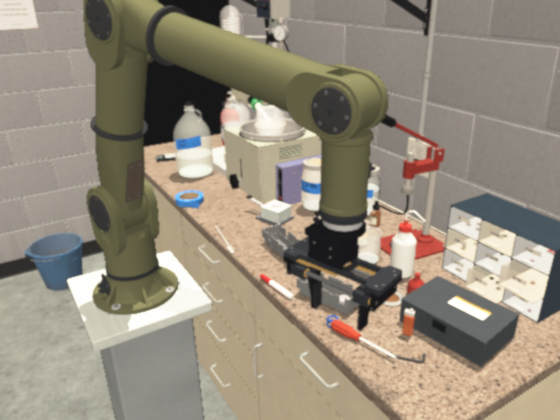

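The scene shows the die at about (260,230), a tote at (330,218), the other tote at (390,195) and the tape at (213,320). The side view shows the gripper hiding part of the second tote. Next I'll build an orthographic height/colour map.

Run:
```python
from h import *
z=np.load("c.npz")
im=cv2.resize(z["a"][160:250,215:415],None,fx=3.9,fy=3.9,interpolation=cv2.INTER_CUBIC)
cv2.imwrite("pics/c.png",im)
# ortho: 1.25mm px; x 0.15..0.85 up, y 0.4..-0.7... 
S=700
x0,x1,y0,y1=0.15,0.85,-0.7,0.3
W=np.zeros((int((x1-x0)*S),int((y1-y0)*S),3),np.uint8);H=np.full(W.shape[:2],-1.)
for P,a in((z["P"],z["a"]),(z["P2"],z["b"])):
    P=cv2.resize(P,None,fx=2,fy=2,interpolation=cv2.INTER_NEAREST).reshape(-1,3);a=cv2.resize(a,None,fx=2,fy=2,interpolation=cv2.INTER_NEAREST).reshape(-1,3)
    m=(P[:,2]>-.02)&(P[:,2]<.14);P,a=P[m],a[m]
    o=np.argsort(P[:,2]);P,a=P[o],a[o]
    i=((x1-P[:,0])*S).astype(int);j=((y1-P[:,1])*S).astype(int)
    k=(i>=0)&(j>=0)&(i<W.shape[0])&(j<W.shape[1])
    i,j,P,a=i[k],j[k],P[k],a[k]
    for q in range(len(i)):
        if P[q,2]>=H[i[q],j[q]]: H[i[q],j[q]]=P[q,2]; W[i[q],j[q]]=a[q]
for g in np.arange(-.6,.3,.1): cv2.putText(W,f"{g:.1f}",(int((y1-g)*S),10),0,.35,(255,255,255));W[::8,int((y1-g)*S)]=(0,255,0)
for g in np.arange(.2,.85,.1): cv2.putText(W,f"{g:.1f}",(0,int((x1-g)*S)),0,.35,(255,255,255));W[int((x1-g)*S),::8]=(0,255,0)
cv2.imwrite("pics/d.png",W)
```

```text
(no output)
```

View pics/c.png

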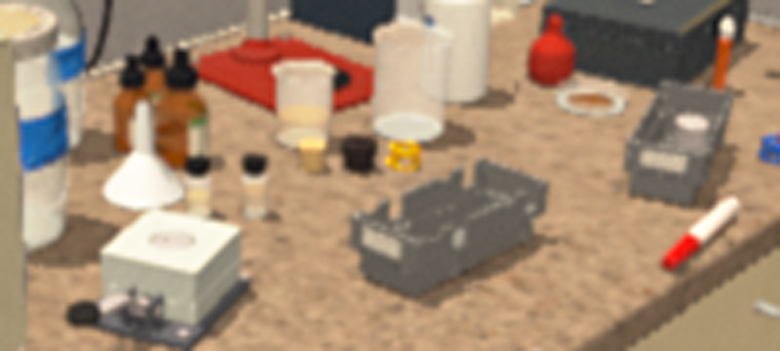

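View pics/d.png

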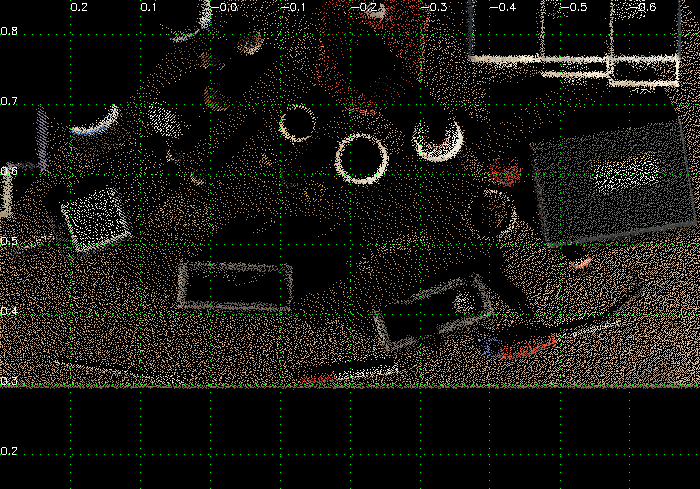

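The map shows the die near (0.53,0.17), the empty tote near (0.44,-0.02), and the full one near (0.40,-0.32) with its slug at (0.42,-0.345). Both cards are at the left ends. Next I fit the poses.

Run:
```python
from h import *
z=np.load("c.npz")
P=np.concatenate([z["P"].reshape(-1,3),z["P2"].reshape(-1,3)])
C=np.concatenate([z["a"].reshape(-1,3),z["b"].reshape(-1,3)]).astype(int)
def box(n,x0,x1,y0,y1,z0,z1):
    m=(P[:,0]>x0)&(P[:,0]<x1)&(P[:,1]>y0)&(P[:,1]<y1)&(P[:,2]>z0)&(P[:,2]<z1)
    Q=P[m]; r=cv2.minAreaRect((Q[:,:2]*1000).astype(np.float32)); print(n,m.sum(),np.round(r[0],1),np.round(r[1],1),round(r[2],1),"medz",np.median(Q[:,2]).round(4)); return Q,C[m]
box("die",.48,.6,.1,.24,.046,.055)
box("up",.38,.5,-.13,.06,.04,.055)
box("lo",.33,.47,-.43,-.2,.04,.055)
for n,y0,y1 in(("up",-.13,.08),("lo",-.43,-.2)):
    Q,c=box(n+"all",.33,.5,y0,y1,.012,.055)
    w=Q[(c.min(1)>130)]; print(n,"white",len(w));print(np.round(w[::max(1,len(w)//12)],3).tolist())
# lever dark points near pocket
m=(P[:,0]>.36)&(P[:,0]<.6)&(P[:,1]>.08)&(P[:,1]<.34)&(P[:,2]>.03)&(P[:,2]<.07)&(C.max(1)<70)
Q=P[m];print("dark",len(Q));print(np.round(Q[::max(1,len(Q)//25)],3).tolist())
# scene pixel of lever pad
print(np.round(z["P"][236:246:2,230:244:3],3).tolist())
```

```text
die 544 [536.1 164. ] [76.6 83.7] 20.7 medz 0.0504
up 476 [441.4 -35.5] [166.9  69. ] 88.4 medz 0.0457
lo 408 [ 404.7 -317. ] [ 69.4 169.5] 19.3 medz 0.0454
upall 1471 [441.5 -35.7] [167.2  69.2] 88.4 medz 0.0336
up white 78
[[0.45, -0.118, 0.051], [0.461, 0.042, 0.04], [0.462, 0.041, 0.035], [0.438, 0.044, 0.045], [0.438, 0.048, 0.043], [0.445, 0.044, 0.037], [0.441, 0.044, 0.035], [0.431, 0.043, 0.035], [0.45, 0.04, 0.047], [0.425, 0.041, 0.047], [0.413, 0.044, 0.042], [0.476, -0.044, 0.045], [0.472, -0.077, 0.047]]
loall 1421 [ 373.9 -330.3] [136.1 174.1] 19.7 medz 0.03
lo white 250
[[0.44, -0.385, 0.025], [0.412, -0.369, 0.03], [0.405, -0.357, 0.024], [0.379, -0.244, 0.046], [0.379, -0.24, 0.04], [0.365, -0.247, 0.036], [0.442, -0.322, 0.046], [0.453, -0.357, 0.047], [0.443, -0.348, 0.015], [0.423, -0.364, 0.025], [0.409, -0.366, 0.027], [0.403, -0.37, 0.025], [0.353, -0.396, 0.017]]
dark 32
[[0.501, 0.279, 0.057], [0.498, 0.278, 0.057], [0.499, 0.274, 0.055], [0.495, 0.274, 0.057], [0.5, 0.286, 0.057], [0.5, 0.283, 0.056], [0.496, 0.283, 0.058], [0.494, 0.281, 0.057], [0.491, 0.
[... 415 characters left out ...]
, 0.054], [0.489, 0.289, 0.054], [0.488, 0.287, 0.053], [0.486, 0.285, 0.053], [0.485, 0.283, 0.053], [0.484, 0.281, 0.053]]
[[[0.6, 0.216, -0.0], [0.59, 0.213, 0.002], [0.588, 0.204, -0.001], [0.58, 0.2, 0.001], [0.554, 0.211, 0.016]], [[0.591, 0.223, -0.001], [0.501, 0.285, 0.059], [0.498, 0.278, 0.057], [0.492, 0.273, 0.058], [0.502, 0.255, 0.047]], [[0.582, 0.231, -0.001], [0.498, 0.288, 0.055], [0.492, 0.283, 0.056], [0.486, 0.279, 0.057], [0.497, 0.26, 0.045]], [[0.572, 0.239, 0.0], [0.493, 0.292, 0.054], [0.488, 0.287, 0.053], [0.484, 0.281, 0.053], [0.538, 0.225, 0.009]], [[0.561, 0.248, 0.002], [0.558, 0.24, 0.001], [0.551, 0.235, 0.001], [0.547, 0.228, 0.0], [0.535, 0.228, 0.005]]]
```

```bash
python3 -m handwheel '[[0.087,0.048,-0.04,0,0,0,0],[0.087,0.048,-0.04,0,0,0,0],[0.087,0.048,-0.04,0,0,0,0],[0.087,0.048,-0.04,0,0,0,0],[0.087,0.048,-0.04,0,0,0,0],[0.087,0.048,-0.04,0,0,0,-1.1],[0.087,0,0,0,0,0,0]]' 20
cat >> h.py <<'E'
def tool(dx,dy,dz,s=None):
    s=s or ctrl.get_state(); return np.round(Rn.from_rotvec(s["tool_rot"]).as_matrix().T@np.array([dx,dy,dz]),4)
def rect(P,x0,x1,y0,y1,z0,z1,n=""):
    m=(P[...,0]>x0)&(P[...,0]<x1)&(P[...,1]>y0)&(P[...,1]<y1)&(P[...,2]>z0)&(P[...,2]<z1)
    if m.sum()<5: print(n,"few",m.sum());return
    Q=P[m]; r=cv2.minAreaRect((Q[:,:2]*1000).astype(np.float32)); print(n,m.sum(),np.round(r[0],1),np.round(r[1],1),round(r[2],1),"mean",(Q.mean(0)*1000).round(1))
E
python3 - <<'E'
from h import *
s=st()
a,d,P=cloud("wrist"); cv2.imwrite("pics/w1.png",a); np.savez("w1.npz",a=a,P=P)
c=ctrl.camera_info("wrist");R=np.array(c["R"]);print(-R.T@np.array(c["t"]),R[2])
rect(P,.3,.5,-.45,-.2,.044,.054,"lo rim")
E
```

```text
time: 0.98
position: [0.4045, -0.2944, 0.2226]
tool_rot: [-3.094, -0.541, -0.002]
ft_force: [-0.8, -0.2, 0.5]
grip_width: 0.997
grip_force: 0.0
t 0.97 p [ 0.4045 -0.2944  0.2226] 
R [[0.941, 0.34, 0.001], [0.34, -0.941, 0.001], [0.001, -0.001, -1.0]] q [ 0.92  0.02 -0.34  1.8   0.    1.32 -0.65] F [-0.8 -0.2  0.5] 0.997241429906622 0.0
[ 0.47267836 -0.27266974  0.38538227] [-0.259736   -0.09319186 -0.96117245]
lo rim 1112 [ 405.8 -317.7] [ 64.4 161.7] 19.2 mean [ 405.6 -317.4   49.1]
```

View pics/w1.png

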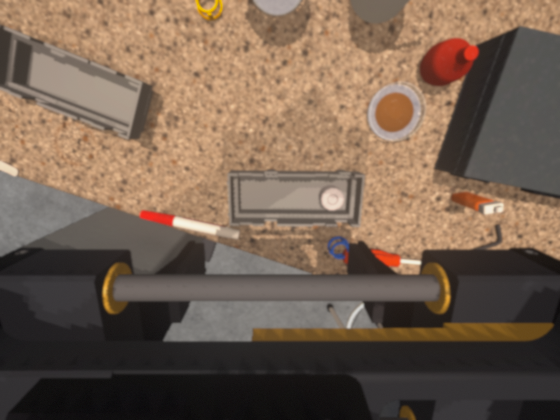

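Wrist view: full tote centred at about (296,197) with its slug at (333,199). The fit gives centre (0.406,-0.318), yaw 19°. Now to the die.

```bash
python3 -m handwheel '[[0.087,0.029,-0.0466,0,0,0,0],[0.087,0.029,-0.0466,0,0,0,0],[0.087,0.029,-0.0466,0,0,0,0],[0.087,0.029,-0.0466,0,0,0,0],[0.087,0.0202,-0.0486,0,0,0,0],[0.087,0.0202,-0.0486,0,0,0,0],[0.087,0.0202,-0.0486,0,0,0,0],[0.087,0.0202,-0.0486,0,0,0,0],[0,0,0,0,0,0,0],[0,0,0,0,0,0,0]]'
python3 - <<'E'
from h import *
s=st()
a,d,P=cloud("wrist"); cv2.imwrite("pics/w2.png",a); np.savez("w2.npz",a=a,P=P)
rect(P,.45,.62,.08,.245,.048,.054,"die top")
rect(P,.46,.54,.262,.31,.045,.064,"pad")
g=cv2.cvtColor(a,cv2.COLOR_BGR2GRAY)
h=cv2.HoughCircles(cv2.GaussianBlur(g,(0,0),1),cv2.HOUGH_GRADIENT,1,20,param1=120,param2=18,minRadius=8,maxRadius=25)
for u,v,r in h[0][:12]:
    p=P[int(v),int(u)]
    print(u,v,r,np.round(p,4))
rect(P,.36,.52,-.14,.07,.044,.054,"up rim")
E
```

```text
time: 2.28
position: [0.4619, 0.1224, 0.2222]
tool_rot: [3.097, 0.521, -0.001]
ft_force: [-0.7, -0.0, 0.2]
grip_width: 0.854
grip_force: 0.0
t 2.27 p [0.4619 0.1224 0.2222] 
R [[0.945, 0.327, -0.001], [0.327, -0.945, -0.001], [-0.001, 0.001, -1.0]] q [ 0.53 -0.02 -0.82  1.84 -0.02  1.32 -1.52] F [-0.7 -0.   0.2] 0.854434123651846 0.0
die top 4578 [567.7 178. ] [143.2  79.8] 24.2 mean [538.6 165.2  50.5]
pad 496 [495.5 277.3] [23.  31.1] 2.6 mean [496.8 277.4  54.2]
261.5 118.5 16.0 [0.5377 0.1658 0.0472]
407.5 108.5 9.4 [0.5999 0.0176 0.0487]
497.5 170.5 11.8 [ 0.5761 -0.1348  0.0186]
346.5 223.5 17.6 [0.4455 0.0139 0.0052]
487.5 117.5 10.6 [ 0.6267 -0.0861  0.0242]
147.5 118.5 10.0 [0.4973 0.2818 0.056 ]
499.5 147.5 13.1 [ 0.6011 -0.1191  0.0228]
up rim 647 [442.2 -35.8] [162.   64.4] 88.5 mean [454.1  -4.   49. ]
```

View pics/w2.png

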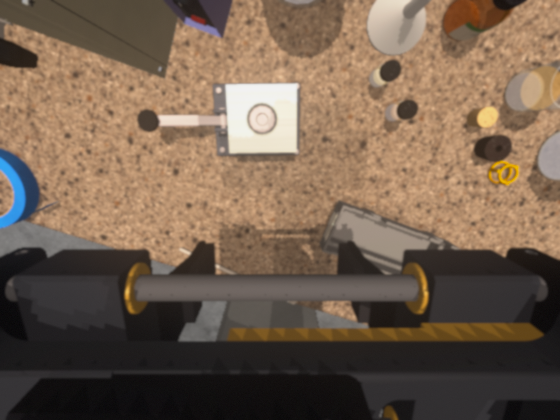

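Wrist view: die pocket at (262,119), lever pad at (148,120), empty tote lower right, and the beige appliance at upper left. I check the appliance's clearance before pressing.

Run:
```python
from h import *
P=np.concatenate([np.load("c.npz")["P"].reshape(-1,3),np.load("c.npz")["P2"].reshape(-1,3),np.load("w2.npz")["P"].reshape(-1,3)])
for y in np.arange(.2,.5,.03):
    m=(P[:,1]>y)&(P[:,1]<y+.03)&(P[:,0]>.4)&(P[:,0]<.8)&(P[:,2]>.08)&(P[:,2]<.35)
    print(round(y,2),m.sum(),np.sort(P[m,0])[:4].round(3))
print("target",tool(.4973-.001-.4619,.2818+.003-.1224,0))
```

```text
0.2 2256 [0.444 0.445 0.446 0.446]
0.23 624 [0.604 0.605 0.605 0.605]
0.26 6203 [0.537 0.539 0.54  0.541]
0.29 3131 [0.538 0.538 0.539 0.539]
0.32 1724 [0.539 0.539 0.539 0.539]
0.35 1155 [0.538 0.539 0.539 0.539]
0.38 1422 [0.538 0.539 0.539 0.539]
0.41 1810 [0.505 0.505 0.506 0.506]
0.44 2026 [0.504 0.504 0.505 0.507]
0.47 2087 [0.538 0.538 0.538 0.539]
target [ 0.0855 -0.1423 -0.0002]
```

```bash
python3 -m handwheel '[[0,0,0,0,0,0,9.5],[0,0,0,0,0,0,9.5],[0,0,0,0,0,10,0],[0,0,0,0,0,10,0],[0,0.007,-0.0405,0.0026,0,0,0],[0,0.007,-0.0405,0.0026,0,0,0],[0,0.007,-0.0405,0.0026,0,0,0],[0,0.007,-0.0405,0.0026,0,0,0],[0,0,0,0,0,0,0]]'
python3 - <<'E'
from h import *
s=st(); p=s["position"]
print(tool(.4925-p[0],.2835-p[1],.075-p[2],s), tool(0,0,-.01,s))
E
```

```text
time: 3.45
position: [0.4913, 0.2842, 0.2163]
tool_rot: [3.103, 0.004, 0.365]
ft_force: [-0.2, 0.2, 0.5]
grip_width: 0.005
grip_force: 0.0
t 3.45 p [0.4913 0.2842 0.2163] 
R [[0.973, 0.001, 0.232], [0.004, -1.0, -0.016], [0.232, 0.017, -0.973]] q [ 0.23  0.06 -0.92  1.81  0.23  1.13 -2.34] F [-0.2  0.2  0.5] 0.004939085542488424 0.0
[-0.0316 -0.0018  0.1377] [-0.0023 -0.0002  0.0097]
```

```bash
python3 -m handwheel '[[0,-0.0079,-0.0004,0.0344,0,0,0],[0,-0.0079,-0.0004,0.0344,0,0,0],[0,-0.0079,-0.0004,0.0344,0,0,0],[0,-0.0079,-0.0004,0.0344,0,0,0],[0,-0.0018,0,0.0078,0,0,0],[0,-0.0018,0,0.0078,0,0,0],[0,-0.0018,0,0.0078,0,0,0],[0,0,0,0,0,0,0]]'
```

```text
time: 4.45
position: [0.4932, 0.2819, 0.0524]
tool_rot: [3.101, 0.002, 0.37]
ft_force: [-0.2, 0.3, -0.3]
grip_width: 0.006
grip_force: 0.2
```

```bash
python3 -m handwheel '[[0,-0.0018,-0.0018,0.006,0,0,0],[0,-0.0018,-0.0018,0.006,0,0,0],[0,0,0,0,0,0,0]]'; python3 -m handwheel '[[0,-0.0018,-0.0018,0.005,0,0,0],[0,0,0,0,0,0,0]]'
```

```text
time: 4.82
position: [0.4919, 0.2847, 0.0386]
tool_rot: [3.1, 0.003, 0.367]
ft_force: [-0.8, 0.6, 0.4]
grip_width: 0.003
grip_force: 0.4
time: 5.08
position: [0.4918, 0.2857, 0.0337]
tool_rot: [3.099, 0.001, 0.368]
ft_force: [-1.6, -1.6, 4.1]
grip_width: 0.005
grip_force: 1.9
```

```bash
python3 -m handwheel '[[0,-0.0018,-0.001,0.004,0,0,0],[0,-0.001,-0.001,0.004,0,0,0],[0,0,0,0,0,0,0]]';python3 -m handwheel '[[0,-0.001,0,0.003,0,0,0],[0,0,0,0,0,0,0]]'
python3 - <<'E'
from h import *
st()
a,d,P=cloud("scene"); np.savez("c2.npz",a=a,P=P)
im=cv2.resize(a[200:270,210:310],None,fx=7,fy=7,interpolation=cv2.INTER_CUBIC);cv2.imwrite("pics/e.png",im)
m=(P[...,0]>.52)&(P[...,0]<.56)&(P[...,1]>.145)&(P[...,1]<.19)&(P[...,2]>.054)
print(m.sum(),P[m].mean(0) if m.any() else 0,P[m].max(0) if m.any() else 0)
E
```

```text
time: 5.45
position: [0.4925, 0.2859, 0.0315]
tool_rot: [3.09, -0.001, 0.375]
ft_force: [-24.2, -15.7, 56.8]
grip_width: 0.004
grip_force: 26.8
time: 5.7
position: [0.4928, 0.2861, 0.0309]
tool_rot: [3.087, -0.001, 0.378]
ft_force: [-33.4, -18.9, 75.6]
grip_width: 0.001
grip_force: 35.3
t 5.7 p [0.4928 0.2861 0.0309] 
R [[0.97, -0.004, 0.241], [0.003, -1.0, -0.031], [0.241, 0.031, -0.97]] q [ 0.02  0.31 -0.79  2.    0.56  0.83 -2.66] F [-33.4 -18.9  75.6] 0.0012680242678586584 35.346175563313125
21 [0.52535358 0.16603931 0.06256359] [0.529142   0.17723321 0.06617811]
```

View pics/e.png

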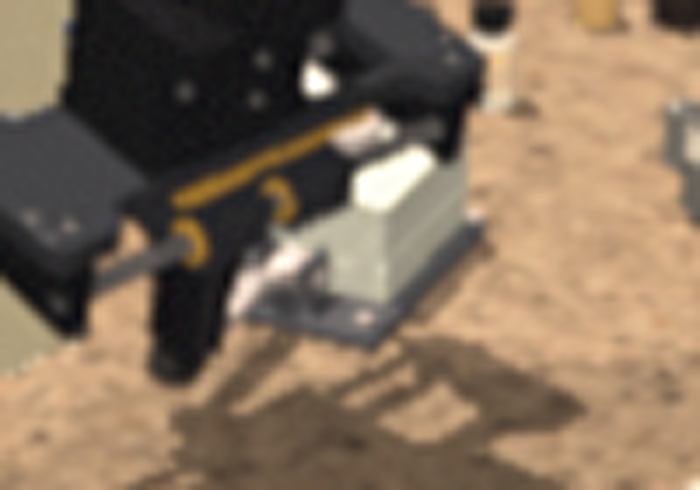

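Picture: the fingertip is at the lever end (180,370), the lever is down on its stop (force jump), and the gripper is clear of the appliance. Retreating.

```bash
python3 -m handwheel '[[0,0.001,0,-0.006,0,0,0],[0,0.002,0,-0.01,0,0,0],[0,0.008,0,-0.034,0,0,0],[0,0.008,0,-0.034,0,0,0],[0,0.008,0,-0.034,0,0,0],[0.06,0,0,0,0,0,-10],[0.06,0,0,0,0,0,-10],[0.06,0,0,0,0,-7,0],[0.06,0,0,0,0,-7,0],[0.06,0,0,0,0,0,0]]'
python3 - <<'E'
from h import *
s=st()
a,d,P=cloud("wrist"); np.savez("w3.npz",a=a,P=P)
g=cv2.cvtColor(a,cv2.COLOR_BGR2GRAY)
for lo,hi in((.048,.053),(.056,.07)):
    m=(np.hypot(P[...,0]-.5377,P[...,1]-.1658)<.03)&(P[...,2]>lo)&(P[...,2]<hi); print(m.sum(), P[m].mean(0).round(4) if m.any() else 0)
rect(P,.518,.558,.146,.186,.056,.07,"slug")
m=(np.abs(P[...,0]-.492)<.03)&(np.abs(P[...,1]-.289)<.03)&(g<60)&(P[...,2]<.08)&(P[...,2]>.015);print("pad",m.sum(),P[m].mean(0).round(4) if m.any() else 0)
E
```

```text
time: 7.0
position: [0.4905, 0.2901, 0.1412]
tool_rot: [2.999, 0.509, -0.022]
ft_force: [0.6, -0.3, -0.3]
grip_width: 0.492
grip_force: 0.0
t 7.0 p [0.4905 0.2901 0.1412] 
R [[0.944, 0.33, 0.002], [0.328, -0.939, -0.101], [-0.031, 0.096, -0.995]] q [ 0.09  0.37 -0.87  1.69  0.37  1.3  -2.11] F [ 0.6 -0.3 -0.3] 0.4916245467680232 0.0
1666 [0.5394 0.1663 0.0509]
882 [0.5375 0.1671 0.0633]
slug 882 [536.9 165.4] [29.6 28.6] 11.2 mean [537.5 167.1  63.3]
pad 115 [0.4883 0.2879 0.0301]
```

```bash
cat >> h.py <<'E'
def down(yaw):
    c,s=np.cos(np.radians(yaw)),np.sin(np.radians(yaw)); return np.array([[c,s,0],[s,-c,0],[0,0,-1.]])
def plan(x,y,z,yaw,n):
    s=ctrl.get_state();R0=Rn.from_rotvec(s["tool_rot"]);p=np.array(s["position"])
    D=R0.inv()*Rn.from_matrix(down(yaw));w=D.as_rotvec()
    st=(np.array([x,y,z])-p)/n
    for k in range(n):
        print((R0*Rn.from_rotvec(w*k/n)).inv().apply(st).round(4).tolist(),np.degrees(w/n).round(2).tolist())
E
python3 - <<'E'
from h import *
plan(.5373,.1662,.13,59,5)
E
```

```text
[0.0009, 0.0263, 0.0049] [0.95, 0.71, -7.93]
[-0.0027, 0.0262, 0.0044] [0.95, 0.71, -7.93]
[-0.0064, 0.0257, 0.0039] [0.95, 0.71, -7.93]
[-0.0099, 0.0246, 0.0034] [0.95, 0.71, -7.93]
[-0.0133, 0.0231, 0.0029] [0.95, 0.71, -7.93]
```

```bash
python3 -m handwheel '[[0.06,0.001,0.0263,0.005,1,0.7,-8],[0.06,-0.0027,0.0262,0.0044,1,0.7,-8],[0.06,-0.0064,0.0257,0.004,1,0.7,-8],[0.06,-0.01,0.0246,0.0034,1,0.7,-8],[0.06,-0.0133,0.0231,0.003,1,0.7,-8],[0.06,0,0,0,0,0,0]]'
python3 - <<'E'
from h import *
st()
plan(.5373,.1662,.053,59,1)
E
```

```text
time: 7.8
position: [0.5377, 0.1627, 0.1307]
tool_rot: [2.733, 1.55, -0.002]
ft_force: [-0.5, 0.9, -0.7]
grip_width: 0.692
grip_force: 0.0
t 7.8 p [0.5377 0.1627 0.1307] 
R [[0.513, 0.858, -0.001], [0.858, -0.513, -0.001], [-0.001, -0.0, -1.0]] q [ 0.49  0.35 -0.98  1.76  0.31  1.2  -1.12] F [-0.5  0.9 -0.7] 0.6923321910072221 0.0
[0.0028, -0.0021, 0.0777] [-0.03, 0.05, 0.11]
```

```bash
python3 -m handwheel '[[0.06,0.0014,-0.001,0.03,0,0,0],[0.06,0.0014,-0.001,0.03,0,0,0],[0.06,0,0,0.012,0,0,0],[0.06,0,0,0.005,0,0,0],[0.06,0,0,0,0,0,0]]'
python3 -m handwheel '[[0.028,0,0,0,0,0,0],[0.028,0,0,0,0,0,0],[0.028,0,0,0,0,0,0],[0.028,0,0,0,0,0,0]]' 25
```

```text
time: 8.43
position: [0.5373, 0.1705, 0.0549]
tool_rot: [-2.726, -1.556, -0.0]
ft_force: [0.6, -0.2, -0.2]
grip_width: 0.685
grip_force: 0.0
time: 8.93
position: [0.5381, 0.1695, 0.0546]
tool_rot: [-2.728, -1.556, -0.001]
ft_force: [2.1, -1.1, 0.4]
grip_width: 0.355
grip_force: 1.5
```

```bash
python3 -m handwheel '[[0.025,0,0,0,0,0,0],[0.025,0,0,0,0,0,0]]' 25
python3 -m handwheel '[[0.025,0,0,-0.005,0,0,0],[0.025,0,0,-0.01,0,0,0],[0.025,0,0,-0.02,0,0,0],[0.025,0,0,-0.03,0,0,0],[0.025,0,0,-0.03,0,0,0],[0.025,0,0,-0.03,0,0,0],[0.025,0,0,0,0,0,0]]'
python3 - <<'E'
from h import *
s=st()
plan(.455,-.06,.2,40,4)
E
```

```text
time: 9.18
position: [0.5385, 0.1692, 0.0547]
tool_rot: [-2.728, -1.555, -0.002]
ft_force: [4.4, -2.3, 0.7]
grip_width: 0.332
grip_force: 25.0
time: 10.05
position: [0.5379, 0.1714, 0.182]
tool_rot: [-2.726, -1.557, -0.005]
ft_force: [-0.2, 0.0, -0.1]
grip_width: 0.331
grip_force: 25.0
t 10.05 p [0.5379 0.1714 0.182 ] 
R [[0.508, 0.861, 0.002], [0.861, -0.508, 0.003], [0.004, -0.0, -1.0]] q [ 0.51  0.3  -1.01  1.7   0.26  1.29 -1.09] F [-0.2  0.  -0.1] 0.3309066159759114 24.995987713336945
[-0.0603, 0.0115, -0.0047] [-0.02, -0.05, 4.87]
[-0.0592, 0.0166, -0.0047] [-0.02, -0.05, 4.87]
[-0.0575, 0.0216, -0.0046] [-0.02, -0.05, 4.87]
[-0.0555, 0.0264, -0.0046] [-0.02, -0.05, 4.87]
```

```bash
python3 -m handwheel '[[0.025,-0.0483,0.009,-0.004,0,0,4],[0.025,-0.0475,0.013,-0.004,0,0,4],[0.025,-0.0465,0.016,-0.004,0,0,4],[0.025,-0.0455,0.019,-0.004,0,0,4],[0.025,-0.044,0.0225,-0.004,0,0,4],[0.025,0,0,0,0,0,0]]'
python3 - <<'E'
from h import *
s=st()
plan(.3976,-.2941,.18,19.2,6)
E
```

```text
time: 10.8
position: [0.4523, -0.0661, 0.1979]
tool_rot: [-2.959, -1.046, 0.006]
ft_force: [-0.5, 0.7, -0.8]
grip_width: 0.332
grip_force: 25.0
t 10.8 p [ 0.4523 -0.0661  0.1979] 
R [[0.778, 0.629, -0.005], [0.629, -0.778, 0.001], [-0.003, -0.004, -1.0]] q [ 0.98 -0.06 -0.84  1.91 -0.05  1.28 -0.74] F [-0.5  0.7 -0.8] 0.33230070024544195 24.995364546775818
[-0.031, 0.0238, 0.003] [-0.03, 0.03, 3.29]
[-0.0295, 0.0256, 0.003] [-0.03, 0.03, 3.29]
[-0.028, 0.0272, 0.003] [-0.03, 0.03, 3.29]
[-0.0264, 0.0288, 0.003] [-0.03, 0.03, 3.29]
[-0.0247, 0.0303, 0.003] [-0.03, 0.03, 3.29]
[-0.023, 0.0316, 0.003] [-0.03, 0.03, 3.29]
```

```bash
python3 -m handwheel '[[0.025,-0.031,0.0238,0.003,0,0,3.3],[0.025,-0.0295,0.0256,0.003,0,0,3.3],[0.025,-0.028,0.0272,0.003,0,0,3.3],[0.025,-0.0264,0.0288,0.003,0,0,3.3],[0.025,-0.0247,0.0303,0.003,0,0,3.3],[0.025,-0.023,0.0316,0.003,0,0,3.3],[0.025,0,0,0,0,0,0]]'
python3 - <<'E'
from h import *
s=st()
a,d,P=cloud("wrist"); np.savez("w4.npz",a=a,P=P); cv2.imwrite("pics/w4.png",a)
rect(P,.3,.5,-.45,-.2,.044,.054,"lo rim")
plan(.3976,-.2941,.1,19.2,2)
E
```

```text
time: 11.68
position: [0.3997, -0.2949, 0.1797]
tool_rot: [-3.094, -0.522, 0.004]
ft_force: [1.3, 0.8, -0.9]
grip_width: 0.33
grip_force: 25.0
t 11.68 p [ 0.3997 -0.2949  0.1797] 
R [[0.945, 0.328, -0.003], [0.328, -0.945, 0.003], [-0.002, -0.004, -1.0]] q [ 1.19  0.06 -0.62  1.86  0.03  1.24 -0.68] F [ 1.3  0.8 -0.9] 0.33014482234930503 24.99517858028412
lo rim 1481 [ 405.8 -317.6] [ 64.5 161.6] 19.3 mean [ 405.5 -319.6   49. ]
[-0.0017, 0.0003, 0.0399] [-0.13, 0.03, 0.08]
[-0.0017, 0.0003, 0.0399] [-0.13, 0.03, 0.08]
```

View pics/w4.png

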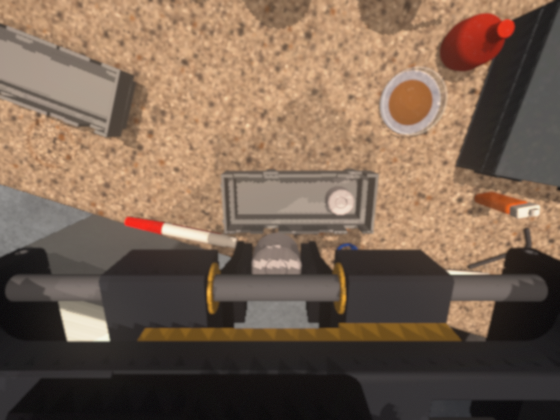

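The slug is held at (277,255) between the fingers; the tote is centred at (299,202) and free. I check the slug's offset in the grip.

Run:
```python
from h import *
P=np.load("w4.npz")["P"];a=np.load("w4.npz")["a"]
s=ctrl.get_state();p=np.array(s["position"]);R=Rn.from_rotvec(s["tool_rot"]).as_matrix()
L=(P-p)@R
sl=L[236:276,245:305].reshape(-1,3); sl=sl[(np.abs(sl[:,2])<.03)]
print(len(sl),np.percentile(sl,[1,5,25,50,75,95,99],axis=0).round(4).tolist())
q=sl[(sl[:,2]>-.012)&(sl[:,2]<.012)]; 
# front wall: circle extreme in x
for z0 in(-.012,-.009,-.006,-.003,0,.003,.006,.009,.012): 
    k=sl[np.abs(sl[:,2]-z0)<.0015]; print(z0,len(k),k.max(0).round(4) if len(k) else 0,k.min(0).round(4) if len(k) else 0)
```

```text
2007 [[-0.0092, -0.0152, -0.0264], [-0.0081, -0.0131, -0.0194], [-0.0031, -0.0064, -0.0095], [0.0022, 0.0013, -0.0085], [0.0064, 0.0092, -0.006], [0.008, 0.0165, 0.0063], [0.0086, 0.0171, 0.011]]
-0.012 72 [ 0.0075  0.0177 -0.0106] [-0.008  -0.0157 -0.0135]
-0.009 1118 [ 0.0087  0.018  -0.0075] [-0.0096 -0.016  -0.0105]
-0.006 217 [ 0.0088  0.0182 -0.0046] [-0.01   -0.0163 -0.0075]
-0.003 115 [ 0.0091  0.0185 -0.0015] [-0.0024 -0.0165 -0.0044]
0 86 [0.0087 0.0187 0.0013] [-0.0032 -0.0167 -0.0015]
0.003 78 [0.0088 0.0168 0.0045] [-0.0038 -0.0118  0.0016]
0.006 74 [0.0089 0.0165 0.0074] [-0.0028 -0.0121  0.0045]
0.009 50 [0.008  0.0167 0.0105] [-0.0033 -0.0117  0.0075]
0.012 23 [0.0068 0.0169 0.013 ] [-0.0037 -0.0118  0.0105]
```

```bash
python3 -m handwheel '[[0.025,0.0015,-0.0007,0.035,0,0,0],[0.025,0.0015,-0.0007,0.035,0,0,0],[0.025,0,0,0.03,0,0,0],[0.025,0,0,0.01,0,0,0],[0.025,0,0,0,0,0,0]]'
python3 - <<'E'
from h import *
st()
plan(.4023,-.2925,.025,19.3,1)
E
```

```text
time: 12.35
position: [0.404, -0.2876, 0.0705]
tool_rot: [-3.092, -0.535, 0.003]
ft_force: [0.2, 0.3, -1.4]
grip_width: 0.333
grip_force: 25.0
t 12.35 p [ 0.404  -0.2876  0.0705] 
R [[0.942, 0.336, -0.002], [0.336, -0.942, 0.003], [-0.001, -0.004, -1.0]] q [ 1.15  0.18 -0.62  1.98  0.12  1.02 -0.76] F [ 0.2  0.3 -1.4] 0.3332055483927192 24.995120465755463
[-0.0032, 0.0042, 0.0455] [-0.21, 0.07, 0.34]
```

```bash
python3 -m handwheel '[[0.025,-0.003,0.004,0.006,0,0,0],[0.025,0,0,0.016,0,0,0.3],[0.025,0,0,0.014,0,0,0],[0.025,0,0,0.008,0,0,0],[0.025,0,0,0,0,0,0]]'
python3 - <<'E'
from h import *
st()
plan(.4023,-.2925,.02,19.3,1)
E
```

```text
time: 12.98
position: [0.4017, -0.2921, 0.0256]
tool_rot: [-3.093, -0.527, 0.004]
ft_force: [-0.4, 0.0, -1.0]
grip_width: 0.329
grip_force: 25.0
t 12.97 p [ 0.4017 -0.2921  0.0256] 
R [[0.944, 0.331, -0.003], [0.331, -0.944, 0.004], [-0.002, -0.005, -1.0]] q [ 1.13  0.25 -0.61  2.01  0.18  0.93 -0.8 ] F [-0.4  0.  -1. ] 0.3288083325922691 24.995208978652954
[0.0005, 0.0006, 0.0056] [-0.26, 0.11, 0.03]
```

```bash
python3 -m handwheel '[[0.025,0,0,0.004,0,0,0],[0.025,0,0,0.0015,0,0,0],[0.025,0,0,0,0,0,0]]';python3 -m handwheel '[[0.025,0,0,0.001,0,0,0],[0.025,0,0,0,0,0,0]]'
```

```text
time: 13.35
position: [0.4022, -0.2928, 0.0211]
tool_rot: [-3.095, -0.526, 0.003]
ft_force: [0.9, 0.1, -0.4]
grip_width: 0.329
grip_force: 25.0
time: 13.6
position: [0.4022, -0.2927, 0.0201]
tool_rot: [-3.095, -0.526, 0.003]
ft_force: [0.0, -0.0, -1.8]
grip_width: 0.331
grip_force: 25.0
```

```bash
python3 -m handwheel '[[0.025,0,0,0.001,0,0,0],[0.025,0,0,0,0,0,0]]';python3 -m handwheel '[[0.025,0,0,0.0007,0,0,0],[0.025,0,0,0,0,0,0]]'
```

```text
time: 13.85
position: [0.4023, -0.2928, 0.0192]
tool_rot: [-3.095, -0.526, 0.003]
ft_force: [0.1, -0.6, 1.3]
grip_width: 0.335
grip_force: 25.0
time: 14.1
position: [0.4023, -0.2929, 0.0191]
tool_rot: [-3.095, -0.526, 0.003]
ft_force: [-2.4, 1.4, 7.0]
grip_width: 0.33
grip_force: 25.0
```

```bash
python3 -m handwheel '[[0.034,0,0,-0.0004,0,0,0],[0.04,0,0,0,0,0,0],[0.046,0,0,0,0,0,0],[0.046,0,0,0,0,0,0]]'
python3 -m handwheel '[[0.046,0,0,-0.01,0,0,0],[0.046,0,0,-0.02,0,0,0],[0.046,0,0,-0.04,0,0,0],[0.046,0,0,-0.04,0,0,0],[0.046,0,0,-0.04,0,0,0],[0.06,0,0,0,0,0,0]]'
python3 - <<'E'
from h import *
st()
a,d,P=cloud("wrist"); np.savez("w5.npz",a=a,P=P); cv2.imwrite("pics/w5.png",a)
rect(P,.3,.5,-.45,-.2,.044,.054,"lo rim")
c=np.array([.4058,-.3176]);R=down(19.3)[:2,:2];R=np.array([[R[0,0],-R[1,0]],[R[1,0],R[0,0]]])
L=(P[...,:2]-c)@R
m=(abs(L[...,0])<.022)&(abs(L[...,1])<.07)&(P[...,2]>.018)&(P[...,2]<.036)
for k in((m&(L[...,1]<-.01)),(m&(L[...,1]>-.01))):
    Q=L[k];print(k.sum(),Q.mean(0).round(4),Q.min(0).round(4),Q.max(0).round(4),np.percentile(P[k][:,2],[10,50,90]).round(4))
E
```

```text
time: 14.6
position: [0.4021, -0.2926, 0.0186]
tool_rot: [-3.094, -0.526, 0.003]
ft_force: [0.1, 0.7, -0.5]
grip_width: 0.512
grip_force: 0.0
time: 15.35
position: [0.4047, -0.2944, 0.1728]
tool_rot: [3.093, 0.526, 0.004]
ft_force: [-0.3, -0.1, -0.5]
grip_width: 0.581
grip_force: 0.0
t 15.35 p [ 0.4047 -0.2944  0.1728] 
R [[0.944, 0.331, 0.003], [0.331, -0.944, -0.003], [0.002, 0.004, -1.0]] q [ 1.19  0.06 -0.63  1.87  0.04  1.22 -0.69] F [-0.3 -0.1 -0.5] 0.5812733082712938 0.0
lo rim 1530 [ 405.8 -317.6] [ 64.7 161.6] 19.2 mean [ 405.2 -319.1   49.2]
597 [-0.0022 -0.0485] [-0.0183 -0.0639] [ 0.0116 -0.0344] [0.0262 0.0283 0.0296]
580 [0.0016 0.0238] [-0.0143  0.0094] [0.0154 0.0381] [0.0266 0.0283 0.0294]
```

View pics/w5.png

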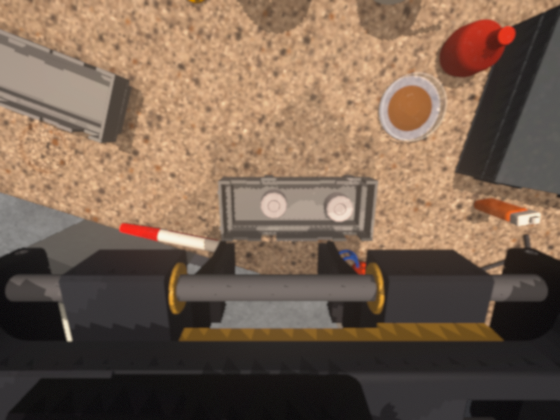

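Both slugs stand at (273,205) and (340,208); the tote has not moved. Going to the empty tote.

Run:
```python
from h import *
plan(.448,-.036,.17,88.5,8)
```

```text
[0.0159, -0.0286, 0.0001] [0.01, 0.0, -8.65]
[0.02, -0.0258, 0.0001] [0.01, 0.0, -8.65]
[0.0237, -0.0225, 0.0001] [0.01, 0.0, -8.65]
[0.0268, -0.0187, 0.0001] [0.01, 0.0, -8.65]
[0.0293, -0.0145, 0.0001] [0.01, 0.0, -8.65]
[0.0312, -0.0099, 0.0001] [0.01, 0.0, -8.65]
[0.0323, -0.0051, 0.0001] [0.01, 0.0, -8.65]
[0.0327, -0.0002, 0.0001] [0.01, 0.0, -8.65]
```

```bash
python3 -m handwheel '[[0.087,0.0159,-0.0286,0,0,0,-8.65],[0.087,0.02,-0.0258,0,0,0,-8.65],[0.087,0.0237,-0.0225,0,0,0,-8.65],[0.087,0.0268,-0.0187,0,0,0,-8.65],[0.087,0.0293,-0.0145,0,0,0,-8.65],[0.087,0.0312,-0.0099,0,0,0,-8.65],[0.087,0.0323,-0.0051,0,0,0,-8.65],[0.087,0.0327,0,0,0,0,-8.65],[0.087,0,0,0,0,0,0]]'
python3 - <<'E'
from h import *
st()
a,d,P=cloud("wrist"); rect(P,.36,.52,-.14,.07,.044,.054,"up rim W")
a,d,P=cloud("scene"); rect(P,.36,.52,-.14,.07,.044,.054,"up rim S")
plan(.4422,-.0360,.09,88.5,2)
E
```

```text
time: 16.52
position: [0.4468, -0.0325, 0.1684]
tool_rot: [-2.241, -2.195, 0.0]
ft_force: [-0.0, -0.0, -0.1]
grip_width: 0.998
grip_force: 0.0
t 16.52 p [ 0.4468 -0.0325  0.1684] 
R [[0.021, 1.0, -0.004], [1.0, -0.021, 0.003], [0.003, -0.004, -1.0]] q [ 0.94 -0.06 -0.88  1.97 -0.06  1.22  0.06] F [-0.  -0.  -0.1] 0.9984450925802631 0.0
up rim W 1069 [442.6 -30.5] [151.6  64.2] 88.6 mean [442.6 -10.2  49.4]
up rim S 232 [441.9 -37.2] [167.2  67.5] 88.9 mean [440.5 -31.   48.4]
[-0.0004, -0.002, 0.0392] [-0.11, -0.06, -0.01]
[-0.0003, -0.0021, 0.0392] [-0.11, -0.06, -0.01]
```

```bash
python3 -m handwheel '[[0.087,-0.0015,-0.002,0.039,0,0,0],[0.087,-0.0015,-0.002,0.039,0,0,0],[0.087,0,0,0.005,0,0,0],[0.087,0,0,0,0,0,0]]'
python3 - <<'E'
from h import *
st()
plan(.4424,-.0360,.024,88.5,2)
E
```

```text
time: 17.12
position: [0.4432, -0.0386, 0.0866]
tool_rot: [-2.249, -2.188, -0.001]
ft_force: [0.7, 0.7, 0.4]
grip_width: 0.994
grip_force: 0.0
t 17.12 p [ 0.4432 -0.0386  0.0866] 
R [[0.028, 1.0, -0.002], [1.0, -0.028, 0.003], [0.003, -0.002, -1.0]] q [ 0.93  0.05 -0.9   2.07  0.05  1.04 -0.03] F [0.7 0.7 0.4] 0.9937634229110134 0.0
[0.0012, -0.0004, 0.0313] [-0.06, -0.07, -0.04]
[0.0012, -0.0004, 0.0313] [-0.06, -0.07, -0.04]
```

```bash
python3 -m handwheel '[[0.087,0.0012,-0.0004,0.031,0,0,0],[0.087,0.0012,-0.0004,0.025,0,0,0],[0.087,0,0,0.006,0,0,0],[0.087,0,0,0,0,0,0]]'
python3 -m handwheel '[[0.06,0,0,0,0,0,0],[0.06,0,0,0,0,0,0],[0.06,0,0,0,0,0,0],[0.06,0,0,0,0,0,0],[0.06,0,0,0,0,0,0]]' 20
```

```text
time: 17.62
position: [0.4431, -0.0358, 0.0252]
tool_rot: [-2.249, -2.191, -0.001]
ft_force: [-0.1, 0.2, -0.3]
grip_width: 1.002
grip_force: 0.0
time: 18.25
position: [0.4426, -0.0356, 0.0246]
tool_rot: [-2.249, -2.191, -0.0]
ft_force: [-1.3, 1.1, 4.7]
grip_width: 0.733
grip_force: 20.0
```

```bash
python3 -m handwheel '[[0.06,0,0,-0.008,0,0,0],[0.06,0,0,-0.025,0,0,0],[0.06,0,0,-0.045,0,0,0],[0.06,0,0,-0.045,0,0,0],[0.06,0,0,-0.045,0,0,0],[0.06,0,0,0,0,0,10],[0.06,0,0,0,0,0,10],[0.06,0,0,0,0,0,10],[0.06,0,0,0,0,0,10],[0.06,0,0,0,0,0,10],[0.06,0,0,0,0,0,10],[0.06,0,0,0,0,0,0]]'
python3 - <<'E'
from h import *
st()
plan(.4058,-.3176,.19,-70.7,11)
E
```

```text
time: 19.75
position: [0.4421, -0.0357, 0.1921]
tool_rot: [-3.041, -0.776, 0.003]
ft_force: [-0.1, 0.2, -1.8]
grip_width: 0.735
grip_force: 20.0
t 19.75 p [ 0.4421 -0.0357  0.1921] 
R [[0.878, 0.479, -0.003], [0.479, -0.878, 0.002], [-0.001, -0.003, -1.0]] q [ 1.08 -0.12 -0.98  1.95 -0.11  1.27 -0.93] F [-0.1  0.2 -1.8] 0.7352397411952889 20.000015770783648
[-0.0152, 0.0209, 0.0001] [-0.01, 0.02, 9.03]
[-0.0117, 0.023, 0.0001] [-0.01, 0.02, 9.03]
[-0.0079, 0.0246, 0.0001] [-0.01, 0.02, 9.03]
[-0.004, 0.0255, 0.0001] [-0.01, 0.02, 9.03]
[0.0001, 0.0258, 0.0001] [-0.01, 0.02, 9.03]
[0.0041, 0.0255, 0.0001] [-0.01, 0.02, 9.03]
[0.0081, 0.0245, 0.0001] [-0.01, 0.02, 9.03]
[0.0118, 0.023, 0.0002] [-0.01, 0.02, 9.03]
[0.0153, 0.0208, 0.0002] [-0.01, 0.02, 9.03]
[0.0184, 0.0182, 0.0002] [-0.01, 0.02, 9.03]
[0.021, 0.0151, 0.0002] [-0.01, 0.02, 9.03]
```

```bash
python3 -m handwheel '[[0.06,-0.0152,0.0209,0,0,0,9],[0.06,-0.0117,0.023,0,0,0,9],[0.06,-0.0079,0.0246,0,0,0,9],[0.06,-0.004,0.0255,0,0,0,9],[0.06,0,0.0258,0,0,0,9],[0.06,0.0041,0.0255,0,0,0,9],[0.06,0.0081,0.0245,0,0,0,9],[0.06,0.0118,0.023,0,0,0,9],[0.06,0.0153,0.0208,0,0,0,9],[0.06,0.0184,0.0182,0,0,0,9],[0.06,0.021,0.0151,0,0,0,9],[0.06,0,0,0,0,0,0]]'
python3 - <<'E'
from h import *
st()
plan(.4058,-.3176,.105,-70.7,3)
E
```

```text
time: 21.25
position: [0.4051, -0.3196, 0.1911]
tool_rot: [-2.565, 1.813, 0.006]
ft_force: [-0.1, 0.1, -1.3]
grip_width: 0.734
grip_force: 20.0
t 21.25 p [ 0.4051 -0.3196  0.1911] 
R [[0.334, -0.943, -0.003], [-0.943, -0.334, 0.003], [-0.004, 0.001, -1.0]] q [ 1.36  0.11 -0.78  1.8   0.08  1.27 -2.25] F [-0.1  0.1 -1.3] 0.7339229706282085 19.99960638466291
[-0.0004, -0.0005, 0.0287] [0.03, 0.08, 0.06]
[-0.0005, -0.0005, 0.0287] [0.03, 0.08, 0.06]
[-0.0005, -0.0004, 0.0287] [0.03, 0.08, 0.06]
```

```bash
python3 -m handwheel '[[0.06,-0.0005,-0.0005,0.0287,0,0,0],[0.06,-0.0005,-0.0005,0.0287,0,0,0],[0.06,0,0,0.027,0,0,0],[0.06,0,0,0,0,0,0]]'
python3 - <<'E'
from h import *
s=st(); z=s["position"][2]-.0246
for n in("scene","side"):
    a,d,P=cloud(n)
    if n=="scene": cv2.imwrite("pics/f.png",cv2.resize(a[130:230,340:450],None,fx=5,fy=5,interpolation=cv2.INTER_CUBIC))
    m=(P[...,0]>.3)&(P[...,0]<.5)&(P[...,1]>-.44)&(P[...,1]<-.2)
    C=a.astype(int); grey=(C.min(-1)>55)
    P2=P[m&grey]
    rect(P2,.3,.5,-.44,-.2,z+.044,z+.054,n+" up")
    rect(P2,.3,.5,-.44,-.2,z+.024,z+.054,n+" upband")
    rect(P2,.3,.5,-.44,-.2,.035,.054,n+" lo")
plan(.4058,-.3176,.105,-70.7,1)
E
```

```text
time: 21.75
position: [0.4054, -0.314, 0.1055]
tool_rot: [-2.568, 1.806, 0.012]
ft_force: [0.3, 0.3, -1.2]
grip_width: 0.733
grip_force: 20.0
t 21.75 p [ 0.4054 -0.314   0.1055] 
R [[0.338, -0.941, -0.005], [-0.941, -0.338, 0.006], [-0.008, 0.003, -1.0]] q [ 1.32  0.2  -0.78  1.9   0.16  1.11 -2.31] F [ 0.3  0.3 -1.2] 0.7325845117672857 19.998928704299033
scene up 122 [ 402.8 -313.9] [ 63.7 165.7] 19.3 mean [ 399.9 -296.4  129.5]
scene upband 393 [ 403.4 -313.9] [ 81.  166.4] 19.4 mean [ 401.7 -301.1  119.5]
scene lo 177 [ 403.4 -315.8] [ 64.2 168.2] 18.6 mean [ 386.7 -276.8   44.6]
side up 193 [ 403.9 -316.4] [ 79.2 165.2] 24.0 mean [ 408.3 -340.6  128.2]
side upband 811 [ 403.1 -318.1] [ 81.3 168.9] 25.9 mean [ 406.9 -336.6  117.5]
side lo 421 [ 404.6 -319.8] [ 68.6 162.7] 20.0 mean [ 397.8 -326.1   42. ]
[0.0013, 0.002, 0.003] [0.04, 0.15, 0.37]
```

View pics/f.png

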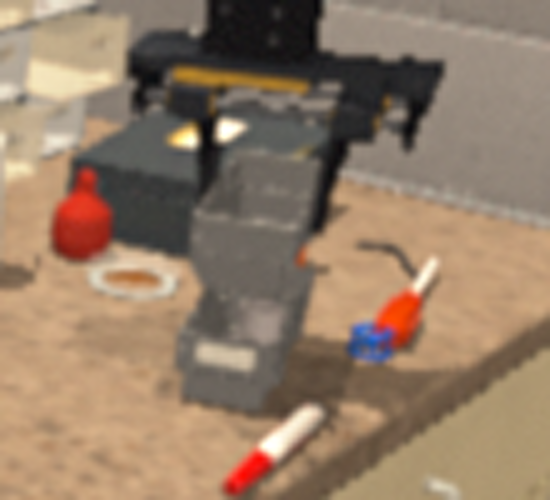

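The upper tote hangs above the lower one, its near end (245,215) has no card, and the lower tote's card is at (225,355), so it is turned. Lowering.

```bash
python3 -m handwheel '[[0.06,0.001,0.001,0.013,0,0.3,0.4],[0.06,0.001,0.001,0.013,0,0.2,0],[0.06,0,0,0,0,0,0]]'
python3 - <<'E'
from h import *
st()
plan(.406,-.317,.065,-70.7,1)
E
```

```text
time: 22.22
position: [0.4043, -0.3182, 0.08]
tool_rot: [2.556, -1.819, 0.002]
ft_force: [0.4, -0.6, -1.4]
grip_width: 0.737
grip_force: 20.0
t 22.23 p [ 0.4043 -0.3182  0.08  ] 
R [[0.327, -0.945, -0.001], [-0.945, -0.327, -0.004], [0.004, 0.002, -1.0]] q [ 1.31  0.23 -0.77  1.93  0.19  1.05 -2.35] F [ 0.4 -0.6 -1.4] 0.7370884898010155 19.999000621028244
[-0.0007, -0.002, 0.015] [0.14, -0.21, -0.19]
```

```bash
python3 -m handwheel '[[0.06,-0.0007,-0.002,0.004,0.1,-0.2,-0.2],[0.06,0,0,0.004,0,0,0],[0.06,0,0,0,0,0,0]]'
python3 - <<'E'
from h import *
st()
plan(.406,-.317,.065,-70.7,1)
E
```

```text
time: 22.6
position: [0.407, -0.3173, 0.073]
tool_rot: [2.562, -1.817, 0.003]
ft_force: [-0.5, -0.6, -2.6]
grip_width: 0.737
grip_force: 20.0
t 22.6 p [ 0.407  -0.3173  0.073 ] 
R [[0.331, -0.944, 0.001], [-0.944, -0.331, -0.002], [0.002, -0.0, -1.0]] q [ 1.31  0.25 -0.77  1.93  0.2   1.04 -2.35] F [-0.5 -0.6 -2.6] 0.7368313397336747 19.998946882551536
[-0.0006, 0.0008, 0.008] [-0.02, -0.11, 0.02]
```

```bash
python3 -m handwheel '[[0.06,-0.0005,0.0008,0.003,0,0,0],[0.06,0,0,0.003,0,0,0],[0.06,0,0,0,0,0,0]]'; python3 -m handwheel '[[0.06,0,0,0.0015,0,0,0],[0.06,0,0,0,0,0,0]]'
```

```text
time: 22.98
position: [0.4059, -0.3172, 0.067]
tool_rot: [2.562, -1.817, 0.003]
ft_force: [-0.1, 0.4, -1.0]
grip_width: 0.736
grip_force: 20.0
time: 23.22
position: [0.4061, -0.3173, 0.0657]
tool_rot: [2.562, -1.817, 0.003]
ft_force: [-0.6, -0.8, -0.9]
grip_width: 0.734
grip_force: 20.0
```

```bash
python3 -m handwheel '[[0.06,0,0,0.001,0,0,0],[0.06,0,0,0,0,0,0]]'; python3 -m handwheel '[[0.06,0,0,0.0007,0,0,0],[0.06,0,0,0,0,0,0]]'
```

```text
time: 23.48
position: [0.4062, -0.3174, 0.0648]
tool_rot: [2.562, -1.817, 0.004]
ft_force: [-0.9, 0.8, -1.8]
grip_width: 0.728
grip_force: 20.0
time: 23.72
position: [0.4063, -0.3174, 0.0646]
tool_rot: [2.561, -1.817, 0.004]
ft_force: [-1.4, 1.6, 5.6]
grip_width: 0.733
grip_force: 20.0
```

Contact at the expected seat height (origin 40 mm). Release.

```bash
python3 -m handwheel '[[0.07,0,0,-0.0003,0,0,0],[0.078,0,0,0,0,0,0],[0.087,0,0,0,0,0,0],[0.087,0,0,0,0,0,0]]'
python3 -m handwheel '[[0.087,0,0,-0.01,0,0,0],[0.087,0,0,-0.02,0,0,0],[0.087,0,0,-0.04,0,0,0],[0.087,0,0,-0.05,0,0,0],[0.087,0,0,-0.05,0,0,0],[0.087,0,0,0,0,0,0]]'
python3 - <<'E'
from h import *
st()
for n in("scene","side","wrist"):
    a,d,P=cloud(n)
    if n=="scene": cv2.imwrite("pics/g.png",cv2.resize(a[130:230,340:450],None,fx=5,fy=5,interpolation=cv2.INTER_CUBIC))
    rect(P,.3,.5,-.44,-.2,.082,.098,n+" up")
    rect(P,.3,.5,-.44,-.2,.086,.094,n+" up")
    rect(P,.3,.5,-.44,-.2,.036,.052,n+" lo")
    m=(P[...,0]>.3)&(P[...,0]<.5)&(P[...,1]>-.44)&(P[...,1]<-.2)&(P[...,2]>.084)&(P[...,2]<.098);Q=P[m]
    A=np.c_[Q[:,:2]-[.406,-.3175],np.ones(len(Q))]; print("plane",np.linalg.lstsq(A,Q[:,2],rcond=None)[0].round(4))
E
```

```text
time: 24.22
position: [0.4062, -0.3173, 0.0643]
tool_rot: [2.562, -1.817, 0.004]
ft_force: [0.2, -0.8, 0.5]
grip_width: 0.979
grip_force: 0.0
time: 24.98
position: [0.4084, -0.3183, 0.2393]
tool_rot: [2.56, -1.815, 0.017]
ft_force: [0.1, -0.0, 0.3]
grip_width: 0.999
grip_force: 0.0
t 24.98 p [ 0.4084 -0.3183  0.2393] 
R [[0.331, -0.944, 0.007], [-0.944, -0.331, -0.009], [0.011, -0.004, -1.0]] q [ 1.38  0.07 -0.79  1.74  0.05  1.35 -2.23] F [ 0.1 -0.   0.3] 0.9993312640457191 0.0
scene up 169 [ 403.7 -315.4] [ 65.  167.7] 19.5 mean [ 402.7 -311.7   87.7]
scene up 111 [ 403.5 -315.4] [ 65.  167.5] 19.6 mean [ 402.5 -312.4   89.7]
scene lo 183 [ 399.3 -314.1] [ 63.8 161.9] 16.4 mean [ 392.9 -290.9   45.5]
plane [-0.0006 -0.0004  0.0887]
side up 292 [ 404.5 -319.7] [ 69.  162.9] 19.2 mean [ 405.2 -323.7   85.8]
side up 140 [ 404.3 -319.4] [ 68.3 161.6] 18.4 mean [ 404.2 -326.9   87.8]
side lo 519 [ 402.6 -321. ] [ 66.9 162.8] 20.6 mean [ 397.7 -337.2   45.1]
plane [-0.0018 -0.0026  0.0868]
wrist up 1258 [ 405.1 -318.7] [ 64.2 161.8] 19.3 mean [ 405.3 -320.1   88.9]
wrist up 1071 [ 405.1 -318.7] [ 64.2 161.8] 19.3 mean [ 406.1 -322.3   89.7]
wrist lo 4394 [ 404.4 -317.1] [ 47.3 142.5] 19.3 mean [ 405.4 -319.9   44.8]
plane [-0.     -0.0028  0.0892]
```

View pics/g.png

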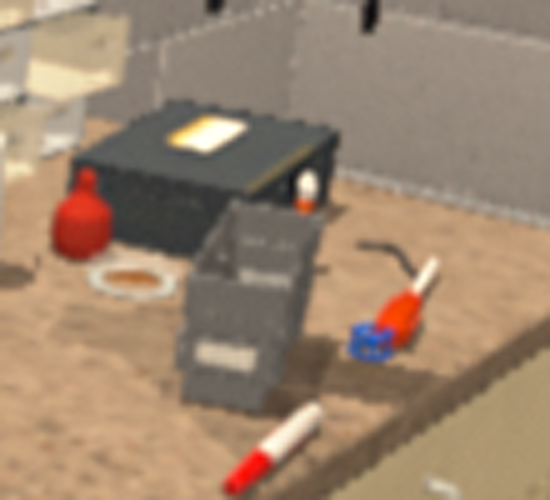

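The upper tote is seated level: its rim at about (255,215) measures z ≈ 90 mm, so its origin is at 40 mm. It is centred within 2 mm, yaw 19.3°. Handing in.

```bash
python3 -c "
from bench import ctrl
print(ctrl.close_job())"
```

```text
the job is handed in; nothing more can be done
None
```

I handed the job in at about 25 s of robot time: the slug stands in the full tote beside the other, and the empty tote is turned end for end and seated level on top (about 40 mm up, centred within 2 mm). `close_job()` returned no verdict.

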